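# Blow the dust out of a tumbler before packing

## Robot

A 6-joint arm with a two-finger parallel gripper is mounted at the origin on the work surface. World frame = base frame: x ahead of the robot, y to its left, z up, the work surface at z = 0. Lengths are in m, angles in rad, forces in N, time in s.
With the tool pointing down it reaches from about 0.325 to 0.9 m from the base axis. Payload 6.1 kg.
Tool frame: the origin (TCP) lies midway between the tips of the shut fingers; the grasp point (between the pads) lies 19 mm behind it; x points along the fingers, y is the direction in which the jaws open and shut, and the axes are right-handed (so a half turn about x gives the same grasp; the last joint's range is limited). The gripper opens to 85 mm and grips with 20 to 120 N. Pads are 22 mm wide; open, the fingers measure 114 mm over their backs; the gripper's body (76 mm by 85 mm) begins 54 mm behind the grasp point. The pads swing forward as they close: fully open they stand 13 mm farther back than shut.
Start: joints at [-1.269, 0.22, 1.526, -0, 1.395, -0.126], TCP at [0.259, -0.569, 0.231] pointing down, gripper open.
Joint ranges: [-2.98, 2.98], [-0.91, 2.08], [0.09, 2.57], [-1.24, 4.39], [0.2, 2.65], [-2.68, 2.68]. Speed limits (rad/s): [2.57, 2.57, 3.01, 3.14, 3.14, 3.14].

## Interface

Orientations are given as [roll, pitch, yaw] about the fixed x, y, z axes, in that order (R = Rz(yaw) Ry(pitch) Rx(roll)).
In Python, from plant import movep, move_l, set_joints, gripper_to, hold, inverse_kinematics, observe, get_image, get_calibration, Unreachable, job_done gives the robot as it stands. Calls block until the motion is done:
- movep(position, orientation): joint-space move of the TCP to a pose.
- move_l(position, feed=0.15, rotation=None, max_force=None): straight line of the TCP; rotation=None keeps the orientation; feed is the mean speed in m/s. With max_force (N) it stops when the force on the tool has changed by that much, and returns True; else False.
- set_joints(angles): joint-space move.
- gripper_to(opening, f_grip=None): finger opening in m; f_grip is the grip in N (None keeps the last); returns when the fingers have stopped.
- hold(seconds).
- inverse_kinematics(position, orientation): joint angles nearest the present ones, or None.
- observe(): the state.
- get_image(name): name is "scene" or "side" or "wrist"; returns (picture, depth): 384x512x3 uint8, red, green, blue; 384x512 float32, m along the optical axis (not along the pixel's ray), 0 where there is no reading.
- get_calibration(name): a dict with "intrinsics" (3x3 intrinsics, pixels), "world_from_camera" (4x4, takes a point from camera to world coordinates). Camera axes: x right, y down, z forward; pixel columns grow to the right and rows downward; lengths in m; the calibration is good to about 2 mm. The wrist camera is an equidistant fisheye: a pixel r from the principal point sees the ray r / f radians off the axis. A picture is of the moment at which its call begins: read the wrist's pose just before it. get_calibration takes no time and is no camera call; for the wrist camera it gives the pose at the moment of the call.
A pose or a line that the arm cannot do raises Unreachable and nothing moves.
- job_done(): hands the job in, once; it reports no verdict.
The state is a dict: "time_s": time; "q": joint angles; "joint_velocities": joint speeds; "joint_torque": joint torques, N m; "eef_pos": TCP position; "tcp_rot": TCP orientation; "ft_force": force on the tool from outside, world axes, zero at the start; "torque": the same for the moment, N m; "opening": finger opening in m.
Only numpy, scipy, OpenCV 4.12 (cv2) and the standard library are available. Lean on these libraries where they do the work, as an engineer would, in place of code of your own. Each camera call takes 0.05 s, during which the arm holds its last target. There are 200 camera calls.

## Task

Blow the dust out of the red tumbler before it is packed: take it from its cradle, set it gently (not dropped) upside down over the blue air peg so that its rim rests on the peg's round foot, and let go of it. Then pull the yellow spring-return air handle out, towards the robot's side, until its black pointer stands at the red mark, and keep it there: the program finishes while the gripper is still holding the handle at the mark. Leave everything else where it is.

Things in the scene. Friction and masses are not known exactly. Their poses are not given: they have to be found in the camera images.
- red_tumbler_center (a point): Red metal tumbler, about 120 g: outside diameter 52 mm, 72 mm long, wall 3 mm, bore 68 mm deep. This point is its centre, on its axis; its x axis runs from bottom to mouth (mouth 36 mm along +x). It starts lying in one of the cradle's berths, mouth away from the robot and 30 degrees below level, centre 60 mm above the table, on ribs and a foot stop that are narrower than it.
- white_tumbler_center (a point): The same tumbler in white, lying in the other berth, 120 mm beside the red one (centre to centre); a bystander. Same point and axes.
- cradle: Fixed plywood cradle, 100 by 200 mm, 8 mm thick, with two berths of black rubber ribs at y +60 and -60 mm; origin under its centre; the tumblers point along its x axis (yaw 0 to 0.4 rad), sloping down at 30 degrees. Its parts under the tumblers are no wider than 36 mm.
- peg_base (a point): Blue upright air peg on the grey station: 32 mm diameter for 40 mm, then tapering to its tip, 56 mm above this point. This point: on the peg's axis, on top of its aluminium foot (72 mm diameter, top 30 mm above the table), where the rim rests. z up; x is the station's x axis, away from the robot (within 0.25 rad). The air handle's track is parallel to x, 140 mm to the peg's -y side.
- air_slide (a joint): Pull of the spring-return air slide in m: 0 at rest (pushed in), grows as the handle is pulled along the station's -x (towards the robot's side); stop at 0.085. A spring always drives it back: about 4 N at rest, 130 N/m more as it is pulled (up to 12 N at the farthest mark), and it goes back to 0 if let go.
- handle_grip (a point): Middle of the yellow air handle, an upright blade 14 mm thick (along x), 36 mm wide (y), 50 mm tall; its top is 20.5 mm above this point, 108.5 mm above the table. It stands on an aluminium carriage 44 by 30 mm, top at 59.5 mm, on a dark housing 190 by 84 mm, top at 45 mm. Free all round, take it from above. Its axes are the station's.
- pointer (a point): Black pointer noses on both flanks of the carriage, in line with the middle of the yellow blade; it moves with the handle. Its axes are the station's.
- mark_line (a point): Red mark: two red bars 5 mm wide on the white strips either side of the handle's track; this point lies midway between them, at the pointer's height. Its axes are the station's. The pointer is at the mark when both have the same station x; the mark is 35 to 60 mm of pull from rest.
- tape_roll: Orange tape roll standing on its flat side, 90 mm across, 48 mm tall; origin under its centre. Bystander.
- label_pad: Pad of paper labels, 50 by 70 by 16 mm; origin under its centre. Bystander.
- white_carton: White carton, 100 by 100 by 90 mm; origin under its centre. Bystander.
- spray: Green bottle, 56 mm diameter, 150 mm tall; origin under its centre. Bystander.
- tape_gun: Red tape dispenser with a roll, 150 by 55 mm, about 100 mm tall; origin under its centre. Bystander.
- cutter: Blue carton cutter, 160 by 18 by 14 mm; origin under its handle's centre. Bystander.
Not all that is in view belongs to the job. There is more than one size of the part that bears red_tumbler_center; the job needs the largest.

How it is judged:
On the way, in this order (a step that is already met when the one before it is completed fails the run):
1. the red tumbler stands upside down over the peg, rim on its foot, and is let go (horizontal distance between red_tumbler_center and peg_base below 0.009 m and z of red_tumbler_center in the frame of peg_base between 0.032 and 0.04 m and angle between red_tumbler_center's own x axis and vertical above 3.04159 rad and contact force between red_tumbler and the arm below 0.05 N and contact force between red_tumbler and the fingers below 0.05 N and linear speed of red_tumbler below 0.03 m/s), for 0.3 s.
2. the handle is pulled out to the mark and held (x of pointer in the frame of mark_line between -0.005 and 0.005 m and contact force between air_slide and the fingers above 2 N), for 0.5 s.
At the end, for the whole second after the job is handed in: Red tumbler upside down over the peg (9 mm, 0.1 rad; rim within 4 mm of the foot), at rest, untouched; handle pointer within 5 mm of the mark, still, held by the fingers (over 2 N), nothing else touching the slide; every other loose thing within 30 mm of its start (all of step 1 and all of step 2 and velocity of joint air_slide between -0.01 and 0.01 m/s and contact force between air_slide and white_tumbler below 0.1 N and contact force between air_slide and tape_roll below 0.1 N and contact force between air_slide and label_pad below 0.1 N and contact force between air_slide and white_carton below 0.1 N and contact force between air_slide and spray below 0.1 N and contact force between air_slide and tape_gun below 0.1 N and contact force between air_slide and cutter below 0.1 N and contact force between air_slide and red_tumbler below 0.1 N and distance of each of white_tumbler_center, tape_roll, label_pad, white_carton, spray, tape_gun, cutter from where it was at the start of the episode below 0.03 m); the arm keeps its last pose, push and grip.
It fails at once if the red tumbler is dropped (moves faster than 0.45 m/s out of the fingers: a fall of more than about 10 mm) (linear speed of red_tumbler above 0.45 m/s and contact force between red_tumbler and the fingers below 0.05 N).
It fails at once if the white tumbler or another loose thing is moved by more than 30 mm (distance of any of white_tumbler_center, tape_roll, label_pad, white_carton, spray, tape_gun, cutter from where it was at the start of the episode above 0.03 m).
It also fails if it takes over 45 s, if anything falls off the work surface, if the arm or the gripper's body presses on something with over 40 N, if the wrist force passes 120 N, or if a joint passes its speed limit or range.

## Working session

There is one attempt and no reset: what is moved stays moved. The work goes in short steps, each a Python script; the robot and the scene stay as the last script left them, time stands still between calls to the robot, and variables do not carry over. Pictures are saved under pics/ and viewed, about 8 in all and at most 12, crops included, and the job is handed in when it is done.

```bash
mkdir -p pics; ls; cat > h.py <<'E'
import numpy as np, cv2
from plant import *
def snap(name):
    c=get_calibration(name); im,d=get_image(name); return im,d,c
def cloud(d,c):
    K=np.array(c["intrinsics"]);T=np.array(c["world_from_camera"])
    v,u=np.mgrid[:d.shape[0],:d.shape[1]]
    P=np.stack([(u-K[0,2])/K[0,0]*d,(v-K[1,2])/K[1,1]*d,d],-1)
    return P@T[:3,:3].T+T[:3,3]
E
python3 - <<'E'
from h import *
for n in("scene","side"):
    im,d,c=snap(n); np.savez(f"pics/{n}.npz",im=im,d=d,K=c["intrinsics"],T=c["world_from_camera"])
    cv2.imwrite(f"pics/{n}.png",cv2.resize(im[:,:,::-1],(800,600),interpolation=cv2.INTER_CUBIC))
    print(n,np.round(c["world_from_camera"],3).tolist(),np.round(c["intrinsics"],1).tolist())
print(observe())
E
```

```text
pics
scene [[0.253, 0.793, -0.555, 1.124], [0.967, -0.205, 0.149, -0.137], [0.004, -0.574, -0.819, 0.983], [0.0, 0.0, 0.0, 1.0]] [[389.0, 0.0, 260.8], [0.0, 389.0, 193.0], [0.0, 0.0, 1.0]]
side [[-0.936, -0.263, 0.234, 0.19], [-0.352, 0.719, -0.599, 0.816], [-0.011, -0.643, -0.766, 1.084], [0.0, 0.0, 0.0, 1.0]] [[438.9, 0.0, 251.0], [0.0, 438.9, 192.9], [0.0, 0.0, 1.0]]
{'time_s': 0.1, 'q': array([-1.26914401e+00,  2.21154435e-01,  1.52748844e+00,  1.66971290e-05,
        1.39471258e+00, -1.26086920e-01]), 'joint_velocities': array([-1.17818713e-05, -9.02191409e-04, -2.41257407e-03, -1.37123530e-04,
       -5.34715168e-04, -2.26102072e-04]), 'joint_torque': array([ 1.61416738e-04, -4.98244929e+01, -3.90547049e+01, -2.14360380e-04,
        5.65598777e-03, -2.82043555e-05]), 'eef_pos': array([ 0.25910545, -0.56816392,  0.23030857]), 'tcp_rot': array([-1.70620549,  1.56903344,  1.86312346]), 'ft_force': array([ 0.10675622, -0.12688258,  0.3455324 ]), 'torque': array([ 0.01888473, -0.00681149,  0.04824289]), 'opening': 0.08538412442399769}
```

View pics/scene.png

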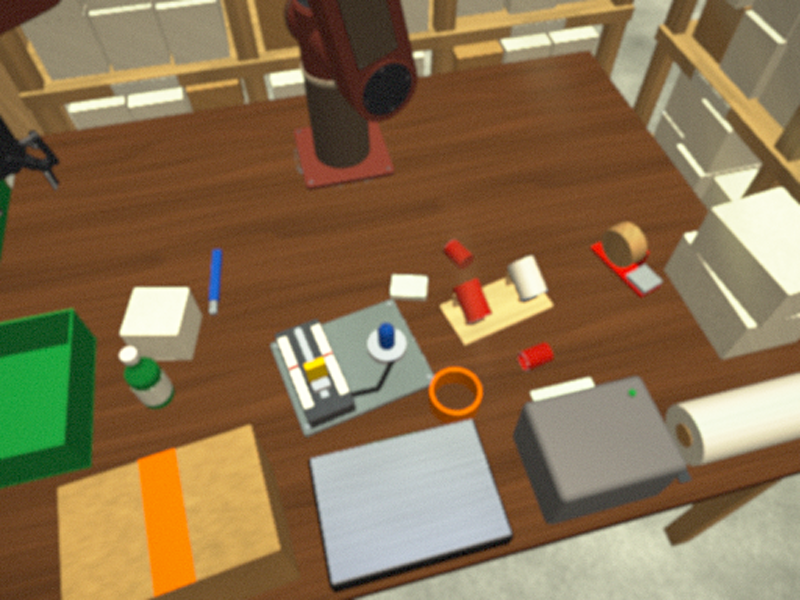

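View pics/side.png

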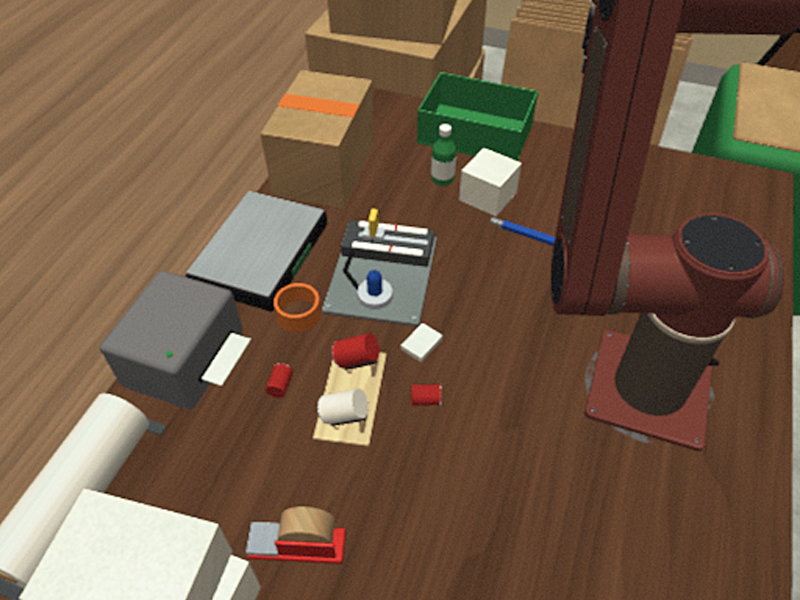

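The large red tumbler lies in the cradle at scene (472,300) / side (356,350). Other candidates are small red tumblers on the table at scene (458,252) and (536,356), and the red tape gun at (625,260). I choose the one in the cradle, next to the white one. The peg is at scene (387,340), the handle at (317,372), and the marks are the thin red lines on the white strips.

```bash
cat > m.py <<'E'
from h import *
from scipy.optimize import least_squares
R={}
for n in("scene","side"):
    z=np.load(f"pics/{n}.npz"); im=z["im"]; P=cloud(z["d"],dict(intrinsics=z["K"],world_from_camera=z["T"]))
    hsv=cv2.cvtColor(im,cv2.COLOR_RGB2HSV).astype(int); H,S,V=hsv[...,0],hsv[...,1],hsv[...,2]
    ok=(z["d"]>0)
    def roi(x0,y0,x1,y1):
        m=np.zeros(ok.shape,bool); m[int(y0*.64):int(y1*.64),int(x0*.64):int(x1*.64)]=1; return m&ok
    ro={"scene":dict(red=(445,275,495,325),white=(505,250,550,305),peg=(370,315,405,352),foot=(360,315,415,368),han=(295,350,335,390),st=(265,295,440,435),cr=(435,270,555,345)),
        "side":dict(red=(325,330,385,372),white=(310,380,372,428),peg=(362,265,388,300),foot=(350,265,400,312),han=(360,200,390,240),st=(320,210,440,325),cr=(310,330,390,446))}[n]
    red=roi(*ro["red"])&((H<8)|(H>172))&(S>150)&(P[...,2]>.03)
    wh=roi(*ro["white"])&(S<60)&(V>100)&(P[...,2]>.03)
    pg=roi(*ro["peg"])&(H>100)&(H<130)&(S>130)
    ye=roi(*ro["han"])&(H>20)&(H<35)&(S>150)
    ft=roi(*ro["foot"])&(S<60)&(abs(P[...,2]-.03)<.006)
    cr=roi(*ro["cr"])&(abs(P[...,2]-.008)<.006)&(H>10)&(H<30)&(S>40)&(V>140)
    mk=roi(*ro["st"])&((H<10)|(H>170))&(S>110)
    for k,m in dict(red=red,wh=wh,peg=pg,ye=ye,foot=ft,cr=cr,mk=mk).items():
        Q=P[m]; R[n,k]=Q
        print(n,k,len(Q),"med",np.round(np.median(Q,0),4),"min",np.round(np.percentile(Q,3,0),4),"max",np.round(np.percentile(Q,97,0),4))
    r=cv2.minAreaRect(R[n,"cr"][:,:2].astype(np.float32)*1000); print("cradle rect",r)
    st=roi(*ro["st"])&(S<70)&(P[...,2]<.02)&(P[...,2]>.003)
    print("station rect",cv2.minAreaRect(P[st][:,:2].astype(np.float32)*1000))
    if len(ft:=R[n,"foot"])>5: print("foot circle",cv2.minEnclosingCircle(ft[:,:2].astype(np.float32)*1000))
    x0,y0,x1,y1=[int(a*.64) for a in ((265,230,560,440) if n=="scene" else (310,195,450,450))]
    cr=im[y0:y1,x0:x1,::-1]; s=min(800/cr.shape[1],600/cr.shape[0]); cv2.imwrite(f"pics/{n}_crop.png",cv2.resize(cr,None,fx=s,fy=s,interpolation=cv2.INTER_CUBIC)); print("crop",x0,y0,s)
# tumbler: cylinder r=26, slope 30deg, centre z .06, common yaw
def res(p,Q):
    x,y,yaw,z=p; a=np.array([np.cos(yaw)*np.cos(np.pi/6),np.sin(yaw)*np.cos(np.pi/6),-.5])
    D=Q-[x,y,z]; t=D@a; r=np.linalg.norm(D-np.outer(t,a),axis=1)
    return np.r_[(r-.026),np.maximum(abs(t)-.036,0)]
for k in("red","wh"):
  for n in("scene","side"):
    Q=R[n,k]; m=np.median(Q,0)
    f=least_squares(res,[m[0],m[1],.2,.06],args=(Q,),loss="soft_l1",f_scale=.002); print(k,n,np.round(f.x,4),f.cost)
  Q=np.r_[R["scene",k],R["side",k]]
  f=least_squares(res,[m[0],m[1],.2,.06],args=(Q,),loss="soft_l1",f_scale=.002); print(k,"both",np.round(f.x,4))
E
python3 m.py
```

```text
scene red 391 med [0.536  0.1409 0.079 ] min [0.5076 0.1204 0.0594] max [0.5663 0.1644 0.0983]
scene wh 388 med [0.5132 0.2572 0.0767] min [0.4853 0.237  0.0531] max [0.5415 0.2827 0.0976]
scene peg 120 med [ 0.5677 -0.0266  0.0751] min [ 0.5546 -0.0373  0.0416] max [ 0.5724 -0.0156  0.0897]
scene ye 160 med [ 0.6155 -0.1581  0.0981] min [ 0.6046 -0.1746  0.0683] max [ 0.6199 -0.1428  0.1116]
scene foot 309 med [ 0.57   -0.0307  0.0312] min [ 0.5328 -0.0578  0.0263] max [0.5954 0.0063 0.0346]
scene cr 1223 med [0.5322 0.2067 0.0095] min [0.4669 0.1067 0.0033] max [0.5732 0.3035 0.013 ]
scene mk 6 med [ 0.6189 -0.1949  0.0464] min [ 0.5739 -0.2064  0.0029] max [0.6763 0.0078 0.0523]
cradle rect ((496.82965087890625, 213.22560119628906), (134.85079956054688, 226.6743927001953), 11.973859786987305)
station rect ((563.699462890625, -95.09764099121094), (295.0304870605469, 281.86077880859375), 78.47267150878906)
foot circle ((562.4803466796875, -27.973804473876953), 41.38501739501953)
crop 169 147 4.232804232804233
side red 499 med [0.5186 0.1595 0.0753] min [0.4861 0.1247 0.0479] max [0.
[... 564 characters left out ...]
5 -0.3159 -0.0016] max [0.7381 0.0406 0.0503]
cradle rect ((512.7091064453125, 207.19552612304688), (101.6894760131836, 199.61837768554688), 12.123522758483887)
station rect ((590.6375732421875, -92.03155517578125), (256.7330322265625, 270.53778076171875), 13.073741912841797)
foot circle ((571.535888671875, -29.745817184448242), 55.40534210205078)
crop 198 124 3.658536585365854
red scene [0.526  0.1462 0.2003 0.0605] 0.00047520808688794836
red side [0.5227 0.1452 0.2184 0.0611] 0.002338330783577561
red both [0.5235 0.1453 0.2105 0.0614]
wh scene [0.5025 0.2639 0.1934 0.0597] 0.0005859181147886491
wh side [0.4981 0.2627 0.2139 0.061 ] 0.002664446428202248
wh both [0.499  0.2628 0.2097 0.0612]
```

```bash
cat >> m.py <<'E'
print("----")
def rp(p,Q): return np.hypot(Q[:,0]-p[0],Q[:,1]-p[1])-.016
for ns in(("scene",),("side",),("scene","side")):
    Q=np.concatenate([R[n,"peg"] for n in ns]); Q=Q[(Q[:,2]<.068)&(Q[:,2]>.034)]
    f=least_squares(rp,[.56,-.02],args=(Q,),loss="soft_l1",f_scale=.002); print("peg",ns,len(Q),np.round(f.x,4))
from plant import inverse_kinematics
from scipy.spatial.transform import Rotation as Ro
def toolR(p,yaw,flip):
    x=np.array([np.cos(yaw)*np.cos(p),np.sin(yaw)*np.cos(p),-np.sin(p)]); y=np.array([-np.sin(yaw),np.cos(yaw),0])*flip
    return np.c_[x,y,np.cross(x,y)]
C=np.array([.5235,.1453,.06]); F=np.array([.557,-.026,.066])
for p in np.radians([30,40,50,60,70,80]):
  for fl in(1,-1):
    out=[]
    for c,pp,yw in((C,p,.21),(F,p+np.pi/3,.21),(F,p+np.pi/3,0.),(F,p+np.pi/3,-.05)):
        M=toolR(pp,yw,fl); rpy=Ro.from_matrix(M).as_euler("xyz")
        ok=[]
        for back in(0,.08):
            try:q=inverse_kinematics(c+M[:,0]*(.022-back)+[0,0,.1*(back>0)],rpy)
            except Exception as e:q=None
            ok.append(None if q is None else np.round(q,2).tolist())
        out.append(ok)
    print(round(np.degrees(p)),fl,*out,sep="\n  ")
E
python3 m.py | sed -n '/----/,$p'
```

```text
----
peg ('scene',) 44 [ 0.5554 -0.0254]
peg ('side',) 53 [ 0.5553 -0.0262]
peg ('scene', 'side') 97 [ 0.5554 -0.026 ]
30
  1
  [[0.04, 0.1, 2.53, 2.86, 0.55, 1.73], None]
  [[-0.19, 0.27, 1.84, -0.0, 1.02, -1.97], [-0.19, 0.07, 1.71, 0.0, 1.36, -1.97]]
  [[-0.19, 0.27, 1.84, 0.0, 1.02, -1.76], [-0.19, 0.07, 1.71, 0.0, 1.36, -1.76]]
  [[-0.19, 0.27, 1.84, -0.0, 1.02, -1.71], [-0.19, 0.07, 1.71, 0.0, 1.36, -1.71]]
30
  -1
  [[0.04, 0.1, 2.53, 2.86, 0.55, -1.41], None]
  [[-0.19, 0.27, 1.84, -0.0, 1.02, 1.17], [-0.19, 0.07, 1.71, 0.0, 1.36, 1.17]]
  [[-0.19, 0.27, 1.84, 0.0, 1.02, 1.38], [-0.19, 0.07, 1.71, 0.0, 1.36, 1.38]]
  [[-0.19, 0.27, 1.84, 0.0, 1.02, 1.43], [-0.19, 0.07, 1.71, 0.0, 1.36, 1.43]]
40
  1
  [[0.06, -0.01, 2.48, 2.61, 0.23, 2.0], None]
  [[-0.15, 0.39, 1.7, -0.07, 1.21, -1.91], [-0.15, 0.23, 1.54, -0.06, 1.53, -1.92]]
  [[-0.17, 0.39, 1.7, -0.03, 1.22, -1.73], [-0.17, 0.23, 1.54, -0.03, 1.54, -1.74]]
  [[-0.18, 0.39, 1.7, -0.02, 1.22, -1.69], [-0.17, 0.23, 1.54, -0.02, 1.54, -1.69]]
40
  -1
  [[0.06, -0.01, 2.48, 2.61, 0.23, -1.14], None]
  [[-0.15, 0.39, 1.7, -0.07
[... 2280 characters left out ...]
14, -0.23, 1.94, -1.84], [-0.05, 0.89, 0.87, -0.25, 2.22, -1.89]]
  [[-0.13, 0.92, 1.12, -0.11, 1.97, -1.7], [-0.12, 0.91, 0.84, -0.12, 2.26, -1.73]]
  [[-0.15, 0.92, 1.12, -0.08, 1.97, -1.66], [-0.14, 0.91, 0.84, -0.09, 2.26, -1.69]]
80
  -1
  [[0.12, 0.14, 2.02, 0.02, 0.8, 1.46], [0.11, -0.13, 1.93, 0.02, 1.17, 1.47]]
  [[-0.07, 0.91, 1.14, -0.23, 1.94, 1.31], [-0.05, 0.89, 0.87, -0.25, 2.22, 1.25]]
  [[-0.13, 0.92, 1.12, -0.11, 1.97, 1.44], [-0.12, 0.91, 0.84, -0.12, 2.26, 1.41]]
  [[-0.15, 0.92, 1.12, -0.08, 1.97, 1.48], [-0.14, 0.91, 0.84, -0.09, 2.26, 1.46]]<sys>:0: UserWarning: Gimbal lock detected. Setting third angle to zero since it is not possible to uniquely determine all angles.
```

View pics/scene_crop.png

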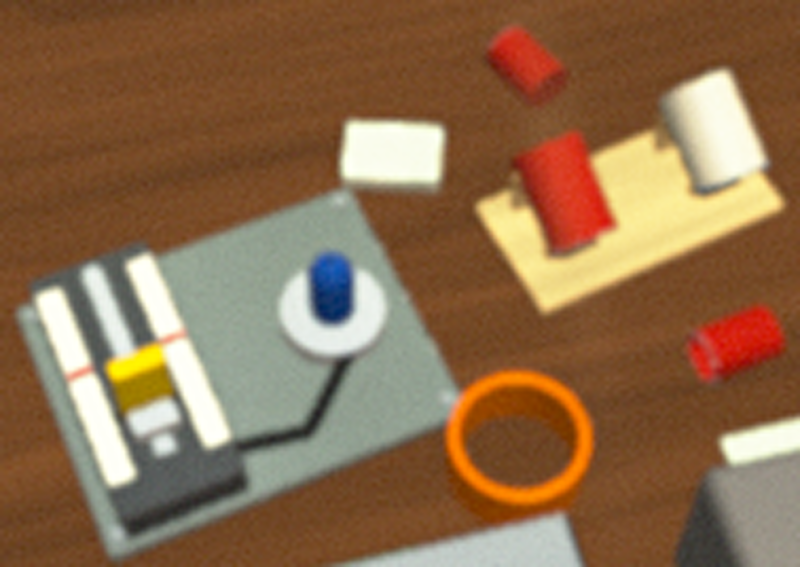

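Scene crop: red tumbler centre at (565,192) in the cradle, mouth away from the robot, clearly larger than the two loose ones at (528,65) and (737,343), so the choice holds. Peg at (332,288), yellow blade at (142,378), red bars at (82,373) and (173,338). I'll go to the pre-grasp pose and check with the wrist camera.

```bash
cat >> h.py <<'E'
from scipy.spatial.transform import Rotation as Ro
def toolR(p,yaw,flip=-1):
    x=np.array([np.cos(yaw)*np.cos(p),np.sin(yaw)*np.cos(p),-np.sin(p)]); y=np.array([-np.sin(yaw),np.cos(yaw),0])*flip
    return np.c_[x,y,np.cross(x,y)]
def rpy(M): return Ro.from_matrix(M).as_euler("xyz")
def fish(X,c):
    K=np.array(c["intrinsics"]);T=np.array(c["world_from_camera"]);p=(np.atleast_2d(X)-T[:3,3])@T[:3,:3]
    th=np.arctan2(np.hypot(p[:,0],p[:,1]),p[:,2]); ph=np.arctan2(p[:,1],p[:,0])
    return np.c_[K[0,2]+K[0,0]*th*np.cos(ph),K[1,2]+K[1,1]*th*np.sin(ph)]
def unfish(uv,z,c):
    K=np.array(c["intrinsics"]);T=np.array(c["world_from_camera"]);a=(np.atleast_2d(uv)-[K[0,2],K[1,2]])/[K[0,0],K[1,1]]
    th=np.linalg.norm(a,axis=1,keepdims=True); d=np.c_[a/th*np.sin(th),np.cos(th)]@T[:3,:3].T
    return T[:3,3]+d*((z-T[2,3])/d[:,2:])
def unpin(uv,z,K,T):
    d=np.c_[(np.atleast_2d(uv)-[K[0,2],K[1,2]])/[K[0,0],K[1,1]],np.ones(len(np.atleast_2d(uv)))]@T[:3,:3].T
    return T[:3,3]+d*((z-T[2,3])/d[:,2:])
C=np.array([.5238,.1455,.060]); PEG=np.array([.5554,-.026,.030]); YAW=.208; P0=np.radians(65)
AX=np.array([np.cos(YAW)*np.cos(np.pi/6),np.sin(YAW)*np.cos(np.pi/6),-.5])
E
python3 - <<'E'
from h import *
z=np.load("pics/scene.npz")
mk=unpin([[169+82/4.2328,147+373/4.2328],[169+173/4.2328,147+338/4.2328]],.047,z["K"],z["T"]); print("marks",mk.round(4),"mid",mk.mean(0))
e=mk[1]-mk[0]; print("yaw from bars",np.arctan2(-e[0],e[1]), np.linalg.norm(e))
ed=unpin([[169+x/4.2328,147+y/4.2328] for x,y in((130,258),(207,448),(155,252),(228,440),(38,296),(112,486),(62,290),(132,478))],.047,z["K"],z["T"])
d=ed[1::2]-ed[::2]; print("yaw from strip edges",np.arctan2(d[:,1],d[:,0]).round(3))
M=toolR(P0,YAW); 
movep(C+M[:,0]*(.020-.10)+[0,0,.06],rpy(M))
im,d,c=snap("wrist")
g=im.copy()
pts=fish([C,C+.036*AX,C-.036*AX],c); print(pts.round(1))
for u,v in pts: cv2.drawMarker(g,(int(round(u)),int(round(v))),(0,255,0),0,8,1)
cv2.imwrite("pics/w1.png",cv2.resize(g[:,:,::-1],(800,600),interpolation=cv2.INTER_CUBIC))
o=observe();print(o["time_s"],o["eef_pos"],o["q"].round(2),o["ft_force"])
E
```

```text
marks [[ 0.5763 -0.1941  0.047 ]
 [ 0.5654 -0.1327  0.047 ]] mid [ 0.5708446  -0.16341322  0.047     ]
yaw from bars 0.17596889419437553 0.06241998178534024
yaw from strip edges [0.151 0.131 0.171 0.151]
[[253.5 208.7]
 [253.6 180.9]
 [253.4 240.5]]
2.775 [0.49111238 0.13798939 0.19268436] [ 0.09 -0.38  2.22  0.07  0.87  1.42] [ 0.34480342 -0.19456882 -0.62874741]
```

View pics/w1.png

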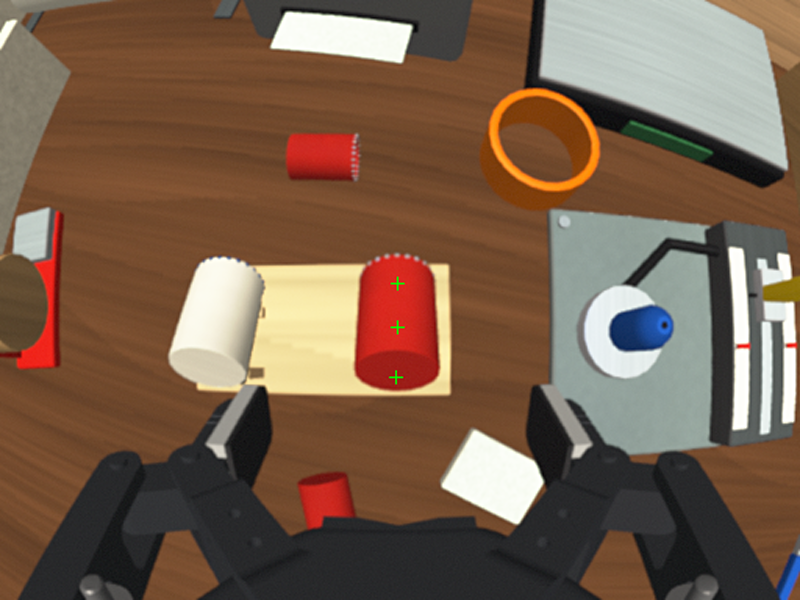

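Wrist view: the green predicted axis points (397,283/327/377) run straight down the red tumbler's middle, so the pose is good. Peg at (640,325), red bars at (742,346) and (790,346). Now to grasp, lift and go above the peg.

```bash
python3 - <<'E'
from h import *
M=toolR(P0,YAW)
print(move_l(C+M[:,0]*(.020-.10),feed=.1), move_l(C+M[:,0]*.020,feed=.06,max_force=12))
o=observe();print("at grasp",o["eef_pos"]-(C+M[:,0]*.020),o["ft_force"])
gripper_to(.04,f_grip=40); o=observe();print("open",o["opening"],o["ft_force"])
p=o["eef_pos"]
move_l(p+[0,0,.13],feed=.1); o=observe();print("lift",o["opening"],o["ft_force"],o["time_s"])
M2=toolR(P0+np.pi/3,0.); 
h=PEG+[0,0,.036+.09]          # tumbler centre above the peg
movep(h+M2[:,0]*.020,rpy(M2)); o=observe();print("peg",o["opening"],o["eef_pos"],o["q"].round(2),o["time_s"])
for n in("scene","side"):
    im,d,c=snap(n); np.savez(f"pics/{n}2.npz",im=im,d=d,K=c["intrinsics"],T=c["world_from_camera"]); 
    x0,y0=(200,120) if n=="scene" else (175,80)
    cv2.imwrite(f"pics/{n}2.png",cv2.resize(im[y0:y0+150,x0:x0+200,::-1],(600,450),interpolation=cv2.INTER_CUBIC))
a,b=[cv2.imread(f"pics/{n}2.png") for n in("scene","side")]
cv2.imwrite("pics/hover.png",cv2.resize(np.hstack([a,b]),(800,300)))
E
```

```text
False False
at grasp [1.96881253e-04 3.68627710e-05 4.07117035e-04] [0.12054393 0.08157437 0.51988326]
open 0.05167812390421816 [-3.96113325  1.9135273   5.17262257]
lift 0.05180210577466305 [-0.09017463 -0.08744625 -2.07728288] 7.2083
peg 0.05204932722646355 [ 0.54383737 -0.02542193  0.13903373] [-0.14  0.61  1.31 -0.08  1.83  1.43] 8.1833
```

View pics/hover.png

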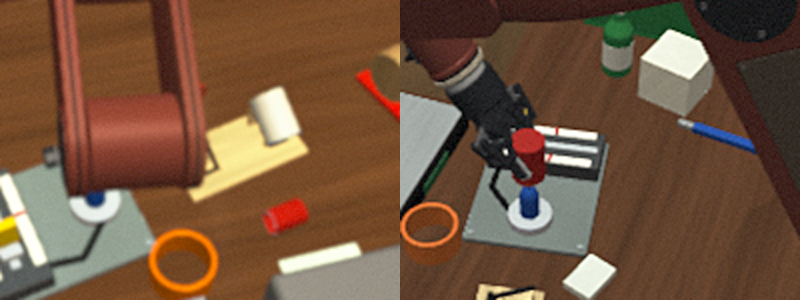

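Side view (right half): the tumbler at (528,157) hangs upright above the peg at (529,200). I'll fit its cylinder from the depth data for the true offset.

```bash
python3 - <<'E'
from h import *
from scipy.optimize import least_squares
z=np.load("pics/side2.npz"); im=z["im"]; P=cloud(z["d"],dict(intrinsics=z["K"],world_from_camera=z["T"]))
hsv=cv2.cvtColor(im,cv2.COLOR_RGB2HSV).astype(int); H,S=hsv[...,0],hsv[...,1]
m=((H<8)|(H>172))&(S>150)&(z["d"]>0)&(np.linalg.norm(P-(PEG+[0,0,.126]),axis=2)<.06)
Q=P[m]; print(len(Q),np.percentile(Q[:,2],[1,50,99]))
def res(p):
    a=np.array([p[2],p[3],-1]);a/=np.linalg.norm(a); D=Q-[p[0],p[1],p[4]]; t=D@a; r=np.linalg.norm(D-np.outer(t,a),axis=1)
    # side or bottom cap surface
    return np.where(abs(t+.036)<abs(r-.026), t+.036, r-.026)
f=least_squares(res,[PEG[0],PEG[1],0,0,.156],loss="soft_l1",f_scale=.002); print(f.x.round(4),"rms",np.sqrt(np.mean(res(f.x)**2)))
print("offset from peg",(f.x[:2]-PEG[:2]).round(4))
E
```

```text
328 [0.12191981 0.18785858 0.19922058]
[ 0.5549 -0.0254 -0.0186 -0.0049  0.155 ] rms 0.0016452196971328478
offset from peg [-0.0005  0.0006]
```

```bash
python3 - <<'E'
from h import *
p=observe()["eef_pos"]; p=np.array([p[0]+.0005,p[1]-.0006,p[2]])
print(move_l(p-[0,0,.08],feed=.08,max_force=8)); o=observe();print(o["eef_pos"],o["ft_force"])
print(move_l(p-[0,0,.096],feed=.012,max_force=4)); o=observe();print("down",p[2]-o["eef_pos"][2],o["ft_force"])
hold(.2); gripper_to(.085); o=observe();print(o["opening"],o["eef_pos"],o["ft_force"],o["time_s"])
M2=toolR(P0+np.pi/3,0.)
move_l(o["eef_pos"]-M2[:,0]*.12,feed=.12); hold(.3)
im,d,c=snap("side"); np.savez("pics/side3.npz",im=im,d=d,K=c["intrinsics"],T=c["world_from_camera"])
g=cv2.resize(im[80:230,175:375,::-1],(600,450),interpolation=cv2.INTER_CUBIC)
# above the handle, tool down, jaws along station x
S=.165; x=np.array([0,0,-1.]);y=np.array([np.cos(S),np.sin(S),0]);best=[]
cur=observe()["q"]
for s in(1,-1):
    M=np.c_[x,s*y,np.cross(x,s*y)]; T=np.array([.59,-.163,.22]); q=inverse_kinematics(T,rpy(M)); 
    if q is not None: best.append((abs(np.array(q)-cur).max(),s,np.round(q,2).tolist()))
print(sorted(best)); s=sorted(best)[0][1]; M=np.c_[x,s*y,np.cross(x,s*y)]
movep(T,rpy(M)); im,d,c=snap("wrist"); np.savez("pics/w2.npz",im=im,d=d,K=c["intrinsics"],T=c["world_from_camera"]); print(s,observe()["time_s"])
w=cv2.resize(im[:,:,::-1],(800,600),interpolation=cv2.INTER_CUBIC); cv2.imwrite("pics/w2.png",w); cv2.imwrite("pics/side3.png",g)
E
```

```text
False
[ 0.54490364 -0.02566197  0.06109054] [ 0.14496828  0.58944113 -1.31056937]
True
down 0.08827458590071806 [1.78532634 0.13757421 4.14672038]
0.08477637713991043 [ 0.54331647 -0.02538658  0.05093107] [-0.20442986 -0.03836529  0.09957381] 10.8333
[(np.float64(1.1414297370270632), -1, [-0.4, 0.2, 1.57, 0.0, 1.37, 2.58]), (np.float64(2.000162916562731), 1, [-0.4, 0.2, 1.57, 0.0, 1.37, -0.56])]
-1 13.4417<sys>:0: UserWarning: Gimbal lock detected. Setting third angle to zero since it is not possible to uniquely determine all angles.
```

View pics/side3.png

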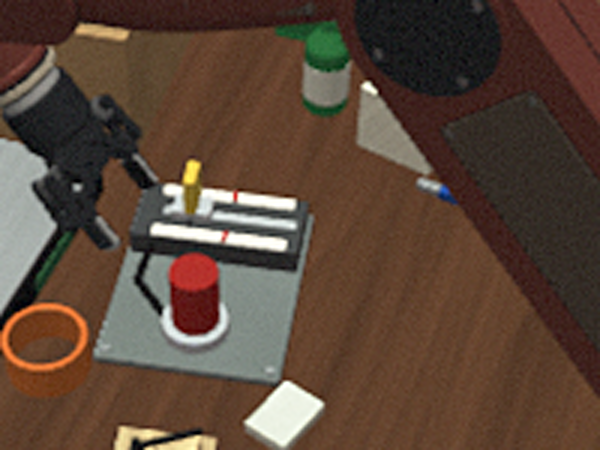

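View pics/w2.png

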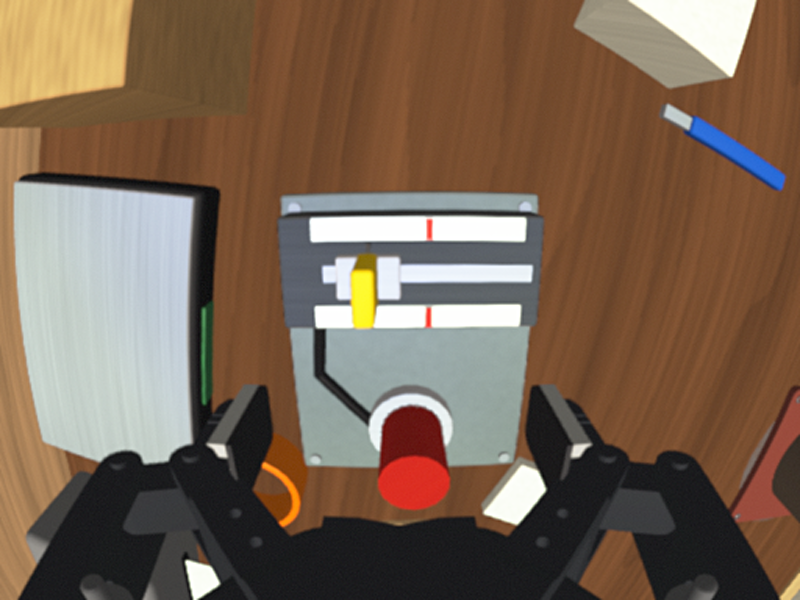

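Side view: the red tumbler stands over the peg on its foot at (195,295), free of the gripper. Wrist view: blade at (364,290), pointer nose about (369,247), red bars at (430,229) and (429,317). I'll turn these into positions and enlarge.

```bash
python3 - <<'E'
from h import *
z=np.load("pics/w2.npz"); im=z["im"];c=dict(intrinsics=z["K"],world_from_camera=z["T"]);T=z["T"]
K=z["K"]; v,u=np.mgrid[:384,:512]; a=np.stack([(u-K[0,2])/K[0,0],(v-K[1,2])/K[1,1]],-1); th=np.linalg.norm(a,axis=2)+1e-9
D=np.concatenate([a/th[...,None]*np.tan(th)[...,None],np.ones((384,512,1))],-1)*z["d"][...,None]
P=D@T[:3,:3].T+T[:3,3]
hsv=cv2.cvtColor(im,cv2.COLOR_RGB2HSV).astype(int);H,S,V=hsv[...,0],hsv[...,1],hsv[...,2]
box=(u>190)&(u<345)&(v>125)&(v<215)
ye=box&(H>20)&(H<35)&(S>150); Q=P[ye]; top=Q[abs(Q[:,2]-.1085)<.004]; print("ye z",np.percentile(Q[:,2],[2,50,98]),len(top)); print("top rect",cv2.minAreaRect((top[:,:2]*1000).astype(np.float32)))
rd=box&((H<10)|(H>170))&(S>110); n,l,s,ce=cv2.connectedComponentsWithStats(rd.astype(np.uint8))
for i in range(1,n): print("red",s[i,4],ce[i].round(1),P[l==i].mean(0).round(4), unfish(ce[i],.047,c).round(4))
mk=np.array([ce[i] for i in range(1,n) if s[i,4]>8]); w=unfish(mk,.047,c); e=w[np.argmax(w[:,1])]-w[np.argmin(w[:,1])]
print("mark mid",w.mean(0),"yaw",np.arctan2(-e[0],e[1]),np.linalg.norm(e))
wh=box&(S<50)&(V>190)&(abs(P[...,2]-.046)<.004); n2,l2,s2,_=cv2.connectedComponentsWithStats(wh.astype(np.uint8))
for i in range(1,n2):
    if s2[i,4]>100:
        q=P[l2==i]; d=np.linalg.svd(q[:,:2]-q[:,:2].mean(0))[2][0]; print("strip",s2[i,4],q.mean(0).round(4),"yaw",np.arctan2(d[1]*np.sign(d[0]),abs(d[0])).round(4))
o=observe(); print(o["eef_pos"],o["q"].round(3))
cv2.imwrite("pics/w2c.png",cv2.resize(im[125:225,170:350,::-1],(720,400),interpolation=cv2.INTER_CUBIC))
print(unfish([[369*.64,247*.64]],.052,c))
E
```

```text
ye z [0.06887662 0.1086042  0.11043112] 524
top rect ((610.546875, -158.88262939453125), (12.810322761535645, 34.93648910522461), 8.640229225158691)
red 42 [274.3 145.8] [ 0.5751 -0.1977  0.0492] [[ 0.575  -0.1974  0.047 ]]
red 39 [273.9 203. ] [ 0.5635 -0.1336  0.0472] [[ 0.5635 -0.1336  0.047 ]]
mark mid [ 0.56920519 -0.16547765  0.047     ] yaw 0.17818976734243389 0.06486770710419391
strip 2080 [ 0.5829 -0.196   0.0462] yaw 0.1747
strip 951 [ 0.5449 -0.1702  0.0463] yaw 0.1731
strip 452 [ 0.584  -0.1312  0.046 ] yaw 0.2402
strip 792 [ 0.5295 -0.1407  0.0461] yaw 0.1604
strip 326 [ 0.6317 -0.1222  0.0461] yaw 0.1521
[ 0.59014642 -0.16244039  0.21944955] [-0.397  0.199  1.574  0.     1.37   2.577]
[[ 0.6130218  -0.17833982  0.052     ]]
```

View pics/w2c.png

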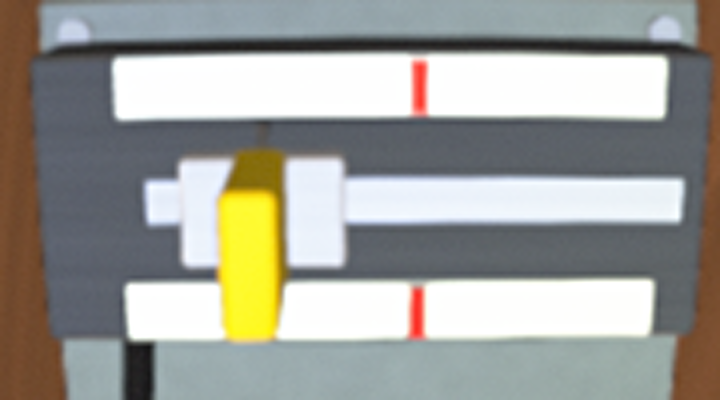

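Station yaw is about 0.174. Handle at (0.6106,-0.1589), which puts the track 140.5 mm from the peg (140 given, so it agrees). Mark at (0.5692,-0.1655), so the pull is about 42 mm, within 35–60. Gripping and pulling now.

```bash
python3 - <<'E' 2>/dev/null
from h import *
S=.174; x=np.array([0,0,-1.]);y=np.array([np.cos(S),np.sin(S),0]); M=np.c_[x,y,np.cross(x,y)]
Hd=np.array([.6106,-.1589]); Mk=np.array([.5692,-.1655])
movep([*Hd,.20],rpy(M)); print(observe()["q"].round(2))
print(move_l([*Hd,.071],feed=.08,max_force=10)); o=observe();print(o["eef_pos"],o["ft_force"])
gripper_to(.005,f_grip=80); o=observe();print("grip",o["opening"],o["ft_force"],o["eef_pos"])
pull=(Hd-Mk)@y[:2]; t=Hd-pull*y[:2]; print("pull",pull)
move_l([*t,.071],feed=.04); hold(.3); o=observe();print("mark",o["opening"],o["ft_force"],o["eef_pos"],o["time_s"])
print("x err",(o["eef_pos"][:2]-Mk)@y[:2])
im,d,c=snap("wrist"); np.savez("pics/w3.npz",im=im,d=d,K=c["intrinsics"],T=c["world_from_camera"])
cv2.imwrite("pics/w3.png",cv2.resize(im[:,:,::-1],(800,600),interpolation=cv2.INTER_CUBIC))
im,d,c=snap("side"); np.savez("pics/side4.npz",im=im,d=d,K=c["intrinsics"],T=c["world_from_camera"])
cv2.imwrite("pics/side4.png",cv2.resize(im[110:230,190:350,::-1],(800,600),interpolation=cv2.INTER_CUBIC))
E
```

```text
[-0.38  0.26  1.54 -0.    1.34 -0.55]
False
[ 0.61104854 -0.15906427  0.07169347] [-0.74787324 -0.10009286 -0.71096372]
grip 0.012937205904699127 [-0.29308373  0.83319773  1.13938057] [ 0.61069899 -0.15889003  0.0711633 ]
pull 0.041917480342008956
mark 0.013138336437229675 [ 7.68473728  2.03133246 -3.40211332] [ 0.57085512 -0.16585396  0.07115376] 20.0
x err 0.0015688497650547873
```

View pics/w3.png

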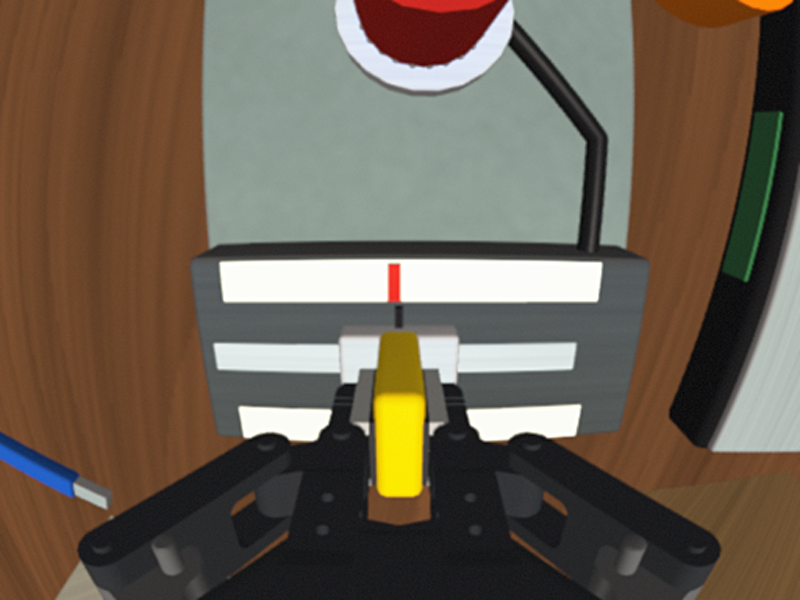

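View pics/side4.png

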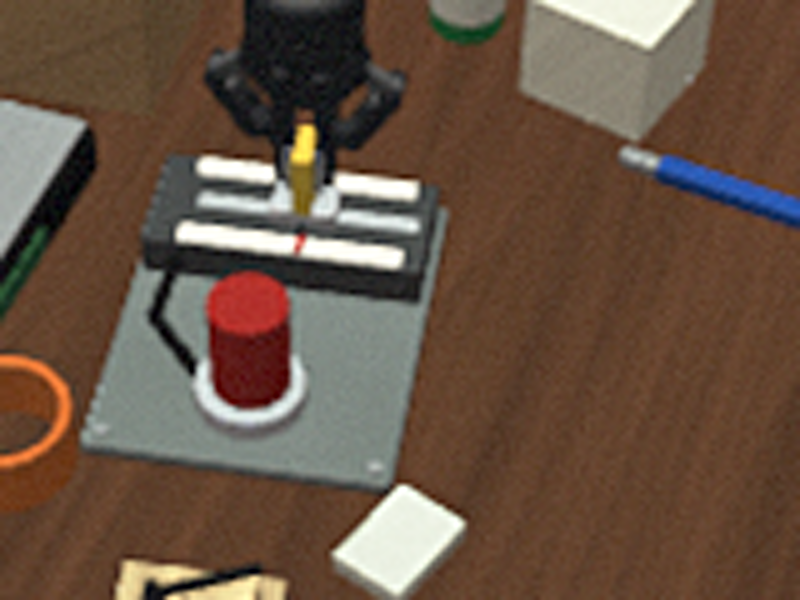

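Wrist view: pointer nose at (399,317), red bar at (394,283), so the pull is about 2 mm short; the arm reads 1.6 mm short under the spring load. In the side view the tumbler still stands on the foot at (248,340). I'll correct by 1.7 mm, recheck numerically and hand in.

```bash
python3 - <<'E' 2>/dev/null
from h import *
S=.174; y=np.array([np.cos(S),np.sin(S)]); Mk=np.array([.5692,-.1655])
t=np.array([.6106,-.1589])-(.0419+.0018)*y
move_l([*t,.071],feed=.02); hold(.5); o=observe(); print((o["eef_pos"][:2]-Mk)@y,o["opening"],o["ft_force"],np.abs(o["joint_velocities"]).max())
im,d,c=snap("wrist"); hsv=cv2.cvtColor(im,cv2.COLOR_RGB2HSV).astype(int)
u0,v0=235,165; r=hsv[v0:v0+32,u0:u0+40]; m=((r[...,0]<10)|(r[...,0]>170))&(r[...,1]>110); red=np.argwhere(m).mean(0)[::-1]+[u0,v0]
b=im[195:208,u0:u0+40].max(2).astype(int); n=np.argwhere(b<45).mean(0)[::-1]+[u0,195]
W=np.r_[unfish(red,.047,c),unfish(n,.05,c)]; print(red,n,W.round(4),"pointer-mark x",(W[1]-W[0])[:2]@y)
cv2.imwrite("pics/w4.png",cv2.resize(im[150:240,195:315,::-1],(800,600),interpolation=cv2.INTER_CUBIC))
E
```

```text
-0.00013360161515528572 0.012862681655673664 [ 9.52600188  1.01363908 -3.68477351] 0.0015509217205928979
[254.97727273 181.0625    ] [254.97142857 201.57142857] [[ 0.564  -0.1352  0.047 ]
 [ 0.566  -0.1466  0.05  ]] pointer-mark x -1.3199447659061074e-05
```

View pics/w4.png

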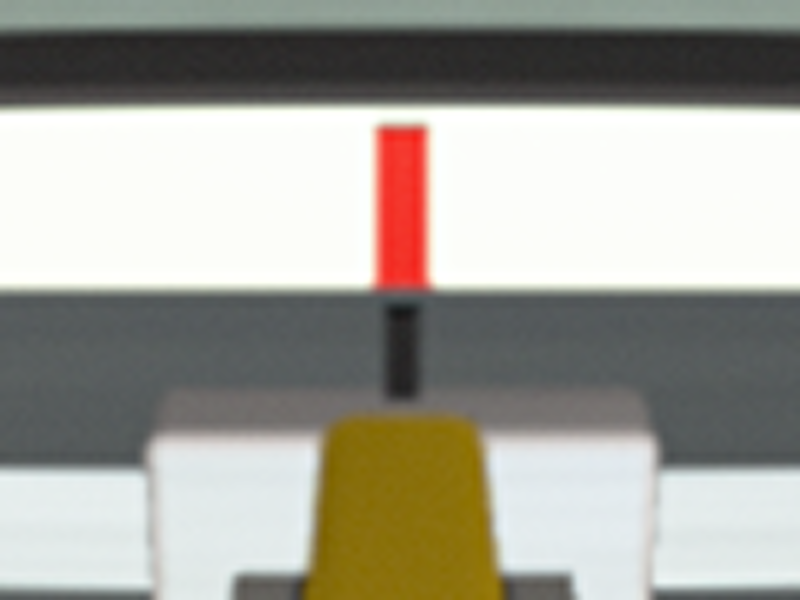

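The pointer (402,350) is in line with the red bar (402,210). Handing in.

```bash
python3 -c "
from plant import *
hold(.3); print(observe()['time_s'], observe()['ft_force']); print(job_done())"
```

```text
21.2 [ 8.42426072  2.86799811 -4.59554054]
the job is handed in; nothing more can be done
None
```

I set the red tumbler upside down over the blue peg, rim on the foot, and let go. Then I pulled the yellow handle to the red mark. I handed the job in at 21.2 s with the gripper still holding the handle; no verdict is reported.

- **Tumbler:** before lowering, its fitted axis was less than 1 mm off the peg and tilted about 0.02 rad. It stopped on a light contact of about 4 N, and the last side view showed it standing on the foot, untouched. I did not measure its pose again after release.
- **Handle:** the first pull came up about 2 mm short under the spring load, so I pulled 1.8 mm further. The last wrist view shows the pointer on the mark, with a measured offset below 0.1 mm. The force at the wrist was about 9 N, and the arm was still.
- **Other things:** I saw no contact with the bystanders. I judged this from the pictures only and did not measure their positions again.

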